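Release the instrument case from its transport clamp

TASK

A long steel instrument case is held down on its white transport cradle by a sprung clamp arm. Lift the arm by its black crossbar, past the point where its spring flips over, so that it stays standing open by itself; then take the case off and set it down gently, lid up and flat, wholly inside the empty bay of the steel tray. Leave the clamp standing open, and leave the bowl, the cup and the other things on the trolley where they are.

Things in the scene. Friction and masses are not known exactly. Their poses are not given: they have to be found in the camera images.
- cradle: White base plate fixed to the trolley, 250 x 215 x 12 mm: x -110..140, y +-107.5 mm from its origin (on the trolley under the held case's centre). The case lies on it, long side along y. Lips 12 mm high stand at the case's corners and end middles (3 mm play); the middles of its long sides are free: lift it straight up. Hinge cheeks 46 mm across, 74 mm high, stand at x 65..95 mm.
- clamp_hinge (a point): Axis of the clamp arm's hinge, fixed in the cradle at (80, 0, 62) mm of its frame; the hinge axis is the cradle's y. Its axes are parallel to the cradle's.
- clamp (a joint): Clamp arm's angle (rad). About 0: down, its pad pressing on the case's lid. It grows as the crossbar is lifted up and over towards the cradle's +x. The spring pulls it shut below about 1.0 and flips it open above, to a stop at 1.9 where it stays by itself. Spring torque about 0.7 N m near 0 and at the stop, none at 1.0: some 5 N at the crossbar. Damped, 0.15 N m s/rad.
- clamp_bar (a point): Middle of the arm's crossbar, on its axis: black round bar 14 mm thick, 130 mm long, parallel to the hinge (y). The steel arm, 18 mm wide, meets it in the middle; either half can be gripped from above, e.g. 40 mm off the middle. At angle 0 it lies at (-75, 0, 85) mm in the cradle's frame, 35 mm above the lid; it circles the hinge at 157 mm radius. Its axes turn with the arm.
- clamp_bar_end (a point): Point on the crossbar's axis 40 mm from its middle, towards the arm's +y: one good place to grip.
- case: The long steel instrument case, a closed box 58 mm wide (its x), 170 mm long (its y) and 38 mm high, about 0.35 kg, edges rounded by 5 mm, a dark lid seam round it. Origin: centre of its underside; z up.
- tray: Steel tray fixed to the trolley top, outer 285 mm (its x) x 220 mm (its y), floor 3 mm thick, walls 5 mm thick and 30 mm high (a rim bead to 32 mm), origin under its centre. A rib 4 mm thick and 22 mm high across x = 10.5 mm divides it: the bay on its +x side is empty, the one on its -x side holds the bowl and the small cup.
- bay (a point): Centre of the empty bay, on the tray's floor (at (75, 0, 3) mm of the tray's frame). Axes parallel to the tray's. The bay measures 125 mm along x and 210 mm along y inside, so the case lies in it with its long side along the tray's y.
- bowl: Open steel bowl in the tray's near bay, 104 mm across the rim, 48 mm high; origin at the centre of its underside. Leave it.
- gallipot: Small steel cup beside the bowl, 56 mm across, 36 mm high; origin at the centre of its underside. Leave it.
- short_case: A shorter steel box 110 x 44 x 26 mm (long side along its x), lying on the trolley top between cradle and tray. Not the held case. Leave it.
- tape_roll: White ring-shaped roll lying flat, 68 mm across, 25 mm high. Leave it.
- kidney_dish: Steel kidney-shaped dish, about 170 x 95 mm, 36 mm high. Leave it.
- pump_bottle: White round bottle with pump head, 68 mm across, 180 mm high. Leave it.
- saline: Clear bottle, 60 mm across, 140 mm high. Leave it.
Mind the look-alikes: they are no part of the job. What is shaped like the gallipot but blue or green is not meant.

How it is judged:
On the way, in this order (a step that is already met when the one before it is completed fails the run):
1. the clamp arm stands open past its hold-open point, with the robot off it and the case still in its place (value of joint clamp above 1.65 rad and contact force between clamp and the fingers below 0.1 N and z of case in the frame of cradle below 0.03 m), for 0.2 s.
2. the case is lifted clear of the cradle while the clamp stands open (z of case in the frame of cradle above 0.035 m and value of joint clamp above 1.65 rad), for 0.1 s.
At the end, for the whole second after the job is handed in: The case rests on the floor of the tray's empty bay, lid up and flat (tilt under 0.06 rad, within 4 mm of the floor), centre within 34 mm across and 22 mm along of the bay's centre; the clamp stands open (joint above 1.65 rad); bowl and cup upright within 30 mm of where they were (x of case in the frame of bay between -0.034 and 0.034 m and y of case in the frame of bay between -0.022 and 0.022 m and z of case in the frame of bay between -0.003 and 0.004 m and angle between case's own z axis and vertical below 0.06 rad and linear speed of case below 0.02 m/s and value of joint clamp above 1.65 rad and angle between each of bowl, gallipot's own z axis and vertical below 0.2 rad and distance of each of bowl, gallipot from where it was at the start of the episode below 0.03 m); the robot touches nothing.
It fails at once if the case is dragged out from under the clamp before the arm stands open (distance of case from where it was at the start of the episode above 0.02 m and z of case in the frame of cradle below 0.06 m and horizontal distance between case and cradle below 0.1 m and value of joint clamp below 1.2 rad).
It fails at once if the case is dropped: it falls free more than 20 mm above the bay's floor (contact force between case and anything else below 0.01 N and z of case in the frame of bay above 0.02 m).
It fails at once if bowl or cup is knocked over or shoved (distance of any of bowl, gallipot from where it was at the start of the episode above 0.03 m).
It fails at once if another thing on the trolley is shoved by more than 30 mm (distance of any of short_case, tape_roll, kidney_dish, pump_bottle, saline from where it was at the start of the episode above 0.03 m).
It also fails if it takes over 59 s, if anything falls off the work surface, if the arm or the gripper's body presses on something with over 40 N, if the wrist force passes 120 N, or if a joint passes its speed limit or range.

ROBOT

A 7-joint arm with a two-finger parallel gripper is mounted at the origin on the work surface. World frame = base frame: x ahead of the robot, y to its left, z up, the work surface at z = 0. Lengths are in m, angles in rad, forces in N, time in s.
With the tool pointing down it reaches from about 0.4 to 0.9 m from the base axis. Payload 5.5 kg.
Tool frame: the origin (TCP) lies midway between the tips of the shut fingers; the grasp point (between the pads) lies 19 mm behind it; z points along the fingers, x is the direction in which the jaws open and shut, and the axes are right-handed (so a half turn about z gives the same grasp; the last joint's range is limited). The gripper opens to 92 mm and grips with 3 to 60 N. Pads are 19 mm wide; open, the fingers measure 130 mm over their backs; the gripper's body (75 mm by 190 mm) begins 47 mm behind the grasp point.
Start: joints at [1.584, 0.501, -0.427, 1.55, 0.221, 1.138, -0.21], TCP at [0.161, -0.63, 0.227] pointing down, gripper open.
Joint ranges: [-2.88, 2.88], [-0.31, 2.03], [-1.54, 1.56], [0.2, 2.42], [-1.41, 4.55], [0.19, 2.02], [-2.57, 2.57]. Speed limits (rad/s): [2.57, 2.57, 3.14, 3.14, 3.14, 3.14, 3.14].

INTERFACE

Orientations are given as a rotation vector (axis times angle).
In Python, from bench import robot, read_camera, camera_params, ticket, spotter gives the robot as it stands. The module is installed in compiled form; this text tells all that it offers.
- The arm moves only by the tool move_arm, never from a script. Its argument "motion" is a list of rows, each a list of 2 entries, a list of its own where there are three numbers: the shift along the tool's x, y, z scaled (see below), then the turn, a rotation vector about the tool's x, y, z scaled (see below). In form: [[[dx, dy, dz], [wx, wy, wz]], ...]. A call has 1 to 8 rows; each row is the pose to reach, as a shift and turn from the pose measured when the call began, along the tool's axes at that moment, turning the shorter way round; what a row does not reach only later rows make up. The controller multiplies each number of a shift by 0.2 m and each number of a turn by 360 degrees. A row lasts 1/10 s, in which the tool goes at most 50 mm and 8.59 degrees, less where a joint would pass 70% of its speed; a pose out of reach is approached as far as the arm can. A call with a number of a shift or a turn outside -1 to 1 is refused whole. A call with a gripper value outside its range is refused whole. "jaw" is the opening, from -1 (shut) to 1 (fully open), set as the call begins (left out, the last holds). The fingers move at their own pace and stop on an object; the grip force is fixed at half the most. Time passes only in rows, so rows that repeat a pose let the fingers close. It gives the time, the measured TCP pose, the force and the opening at its end, in the units of the state.
- robot.state(): the state, without advancing time (a new reading comes with each control period).
- read_camera(name): name is "scene" or "top" or "wrist"; returns the picture (384x512x3 uint8, red, green, blue); there is no depth.
- camera_params(name): a dict with "mtx" (3x3 intrinsics, pixels), "k1" (the pictures are not rectified: a ray, as slopes to the right and down, at radius r is drawn at 1 + k1 r^2 times it, then the intrinsics apply), "R" (3x3) and "t" (3): a world point X has camera coordinates R X + t; the wrist camera has in their place "mount" (4x4, takes a point from camera to tool coordinates, whose origin is the TCP and whose axes are the tool frame's). Camera axes: x right, y down, z forward; pixel columns grow to the right and rows downward; lengths in m; the calibration is good to about 2 mm. A picture is of the moment at which its call begins: read the wrist's pose just before it. camera_params takes no time and is no camera call.
- ticket.sign_off(): hands the job in, once; it reports no verdict.
Trained networks look in the newest picture that a camera, given by its name, has taken for a name from the list of things; names that differ only in an ending like _2 or _b are one class to them, and where a whole thing is asked for, a point or a joint stands for the part that bears it (a point fixed in the world has none). Each returns a list of dicts, best first, with "conf" (0 to 1); they miss things now and then, are a little off and sometimes report something else, mostly with a low value. They report only what shows in the picture. A call takes as long as a camera call. They do not tell look-alikes from the thing itself.
- spotter.look_for(target, camera): "position" ([column, row] in pixels, amid what is visible of it).
- spotter.regions_of(target, camera): "region" (384x512 bool, what is visible of it) and "position" ([column, row] in pixels, amid what is visible of it).
The state is a dict: "time_s": time; "q": joint angles; "qvel": joint speeds; "effort": joint torques, N m; "ee_pos": TCP position; "ee_rot": TCP orientation; "ft_force": force on the tool from outside, world axes, zero at the start; "moment": the same for the moment, N m; "width": finger opening in m.
Only numpy, scipy, OpenCV 4.12 (cv2) and the standard library are available. Lean on these libraries where they do the work, as an engineer would, in place of code of your own. Each camera call takes 0.05 s, during which the arm holds its last target. There are 200 camera calls.

## Working session

There is one attempt and no reset: what is moved stays moved. The work goes in short steps, Python scripts to look and compute and a tool call to move; the robot and the scene stay as the last step left them, time stands still between calls to the robot, and variables do not carry over. Pictures are saved under pics/ and viewed, about 8 in all and at most 12, crops included, and the job is handed in when it is done.

Besides the shell and the picture viewer there is one more tool, called after "Emit:" by a JSON object that holds its "api" and its "payload", one argument or row to a line. move_arm: Moves the arm, as the interface text tells. Its arguments: {"type":"object","properties":{"motion":{"type":"array"},"jaw":{"type":"number"}},"required":["motion"]}

```bash
mkdir -p pics; cat > h.py <<'E'
import numpy as np, cv2
from scipy.spatial.transform import Rotation as R
from bench import robot, read_camera, camera_params, ticket, spotter
def cam(name):
    p=camera_params(name); K=np.array(p["mtx"]); k1=p["k1"]
    if "mount" in p:
        s=robot.state(); T=np.eye(4); T[:3,:3]=R.from_rotvec(s["ee_rot"]).as_matrix(); T[:3,3]=s["ee_pos"]
        C=T@np.array(p["mount"]); Rw=C[:3,:3].T; t=-Rw@C[:3,3]
    else: Rw=np.array(p["R"]); t=np.array(p["t"]).ravel()
    return K,k1,Rw,t
def ray(c,uv):
    K,k1,Rw,t=c
    d=cv2.undistortPoints(np.array([[uv]],float),K,np.array([k1,0,0,0,0.]))[0,0]
    return -Rw.T@t, Rw.T@np.array([d[0],d[1],1])
def at_z(c,uv,z):
    o,d=ray(c,uv); return o+d*(z-o[2])/d[2]
def proj(c,X):
    K,k1,Rw,t=c
    return cv2.projectPoints(np.array(X,float).reshape(-1,1,3),cv2.Rodrigues(Rw)[0],t,K,np.array([k1,0,0,0,0.]))[0].reshape(-1,2)
def save(img,n): cv2.imwrite("pics/"+n,cv2.cvtColor(img,cv2.COLOR_RGB2BGR))
E
python3 - <<'E'
from h import *
np.set_printoptions(precision=3,suppress=True)
print(robot.state())
a=read_camera("scene"); b=read_camera("top")
save(a,"scene.png"); save(b,"top.png")
for n in ["scene","top"]:
    c=cam(n); print(n,"cam pos",-c[2].T@c[3],"fwd",c[2][2])
    for t in ["case","cradle","clamp_bar","tray","bowl","gallipot","short_case"]:
        print(t,[(np.round(d["position"]).tolist(),round(d["conf"],2)) for d in spotter.look_for(t,n)[:4]])
E
```

```text
{'time_s': 0.0, 'q': array([ 1.584,  0.502, -0.427,  1.551,  0.221,  1.138, -0.21 ]), 'qvel': array([-0.   , -0.001,  0.   , -0.002,  0.002, -0.001,  0.001]), 'effort': array([  0.   , -56.658,  -5.816, -27.911,  -0.069,   0.031,   0.   ]), 'ee_pos': array([ 0.16 , -0.629,  0.226]), 'ee_rot': array([-2.48 ,  1.927,  0.002]), 'ft_force': array([-0.584, -0.78 , -0.484]), 'moment': array([-0.015,  0.016,  0.013]), 'width': 0.09194987192471102}
scene cam pos [1.187 0.663 1.401] fwd [-0.427 -0.413 -0.804]
case [([205.0, 174.0], 0.85), ([151.0, 158.0], 0.54)]
cradle [([199.0, 181.0], 0.79)]
clamp_bar [([203.0, 162.0], 0.72)]
tray [([296.0, 246.0], 0.97)]
bowl [([310.0, 217.0], 0.87)]
gallipot [([363.0, 265.0], 0.84), ([323.0, 254.0], 0.74), ([367.0, 215.0], 0.59), ([296.0, 246.0], 0.34)]
short_case [([271.0, 197.0], 0.74), ([206.0, 160.0], 0.6)]
top cam pos [0.271 0.009 1.333] fwd [ 0.181  0.004 -0.983]
case [([330.0, 200.0], 0.59), ([390.0, 181.0], 0.43)]
cradle [([331.0, 192.0], 0.82)]
clamp_bar [([336.0, 214.0], 0.71)]
tray [([202.0, 208.0], 0.96), ([210.0, 236.0], 0.74)]
bowl [([209.0, 234.0], 0.85)]
gallipot [([147.0, 235.0], 0.7), ([174.0, 282.0], 0.68), ([179.0, 224.0], 0.52)]
short_case [([262.0, 236.0], 0.65)]
```

View pics/scene.png

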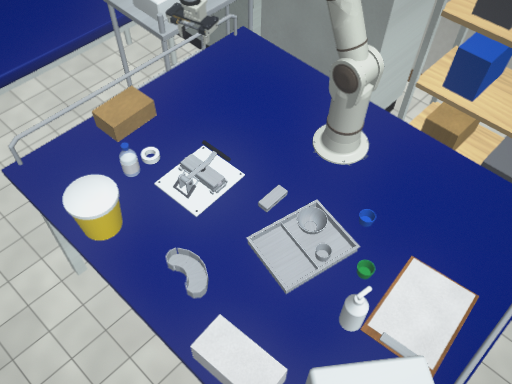

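View pics/top.png

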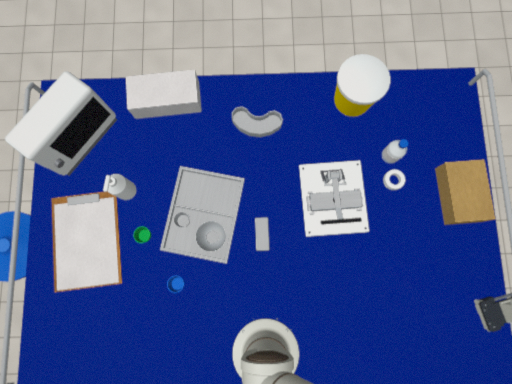

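```bash
cat > m.py <<'E'
from h import *
from scipy.optimize import minimize
np.set_printoptions(precision=4,suppress=True)
def fitrect(mask,c,z,lx,ly,cx):
    # fit x,y,yaw of rectangle (own frame: x cx+-lx/2, y +-ly/2) at height z to mask outline (undistorted to plane)
    cnt=max(cv2.findContours(mask.astype(np.uint8),cv2.RETR_EXTERNAL,cv2.CHAIN_APPROX_NONE)[0],key=cv2.contourArea)[:,0]
    P=np.array([at_z(c,p,z)[:2] for p in cv2.convexHull(cnt)[:,0].astype(float)])
    (ctr,(w,h),a)=cv2.minAreaRect((P*1000).astype(np.float32))
    return np.array(ctr)/1000,(w,h),a
if __name__=="__main__":
  for n in ["top","scene"]:
    img=read_camera(n); c=cam(n)
    for t,z in [("cradle",.012),("tray",.032),("case",.05),("clamp_bar",.085)]:
        for d in spotter.regions_of(t,n)[:1]:
            print(n,t,round(d["conf"],2),fitrect(d["region"],c,z,0,0,0))
    for t,z in [("bowl",.048),("gallipot",.036),("short_case",.026),("saline",.0),("tape_roll",.025),("kidney_dish",.036),("pump_bottle",.0)]:
        for d in spotter.look_for(t,n)[:2]: print(n,t,round(d["conf"],2),at_z(c,d["position"],z))
    if n=="top":
        cr=cv2.resize(img[150:270,150:380],None,fx=3.4,fy=3.4,interpolation=cv2.INTER_CUBIC); save(cr,"crop.png")
E
python3 m.py
```

```text
top cradle 0.59 (array([ 0.4989, -0.2472]), (249.18798828125, 214.53659057617188), 2.67873215675354)
top tray 0.67 (array([0.4526, 0.1974]), (229.5489959716797, 295.1978454589844), 77.2847671508789)
top case 0.84 (array([ 0.4844, -0.2964]), (79.0409927368164, 67.5030517578125), 88.37659454345703)
top clamp_bar 0.67 (array([ 0.4779, -0.2483]), (171.64857482910156, 68.746337890625), 22.077377319335938)
top bowl 0.77 [0.3714 0.1738 0.048 ]
top gallipot 0.76 [0.4362 0.2758 0.036 ]
top gallipot 0.71 [0.3907 0.3931 0.036 ]
top short_case 0.89 [0.3744 0.0046 0.026 ]
top saline 0.71 [ 0.6522 -0.4734  0.    ]
top tape_roll 0.67 [ 0.5616 -0.4541  0.025 ]
top kidney_dish 0.88 [0.7709 0.0106 0.036 ]
top pump_bottle 0.98 [0.5655 0.504  0.    ]
top pump_bottle 0.33 [ 0.5698 -0.4694  0.    ]
scene cradle 0.65 (array([ 0.492 , -0.2493]), (279.61322021484375, 233.66941833496094), 2.909100294113159)
scene tray 0.83 (array([0.4591, 0.2017]), (234.81480407714844, 297.1466064453125), 76.89611053466797)
scene case 0.97 (array([ 0.4929, -0.1959]), (69.71588134765625, 96.70222473144531), 2.197894334793091)
scene clamp_bar 0.85 (array([ 0.4834, -0.267 ]), (123.32080841064453, 191.43202209472656), 79.1598892211914)
scene bowl 0.96 [0.384  0.1682 0.048 ]
scene gallipot 0.85 [0.3923 0.403  0.036 ]
scene gallipot 0.81 [0.4474 0.2701 0.036 ]
scene short_case 0.88 [0.3878 0.0106 0.026 ]
scene saline 0.61 [ 0.6261 -0.5021  0.    ]
scene tape_roll 0.73 [ 0.5557 -0.4487  0.025 ]
scene kidney_dish 0.96 [0.7723 0.0193 0.036 ]
scene pump_bottle 0.92 [0.5175 0.466  0.    ]
```

View pics/crop.png

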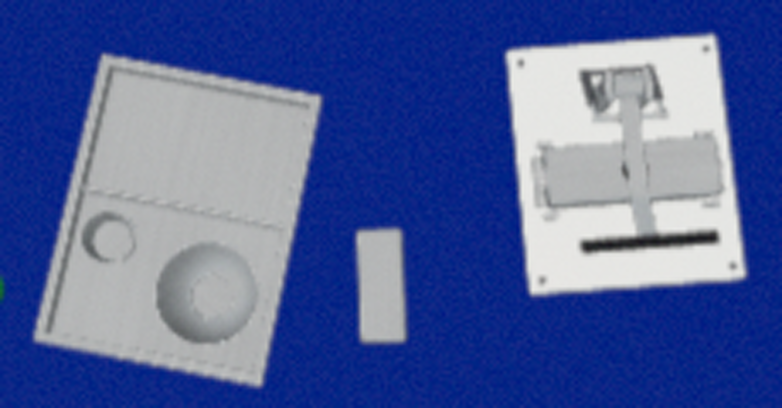

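```bash
cat >> h.py <<'E'
def pose(x,y,z,yaw,tilt=0):
    # tool down, tool x along world yaw (deg); tilt about world-yawed y axis
    X=np.array([np.cos(np.radians(yaw)),np.sin(np.radians(yaw)),0]); Z=np.array([0,0,-1.]); M=np.c_[X,np.cross(Z,X),Z]
    return np.array([x,y,z]),M
def rows(ts):
    s=robot.state(); R0=R.from_rotvec(s["ee_rot"]).as_matrix(); p0=np.array(s["ee_pos"])
    print("t",round(s["time_s"],2),"p",p0.round(4),"yaw",np.degrees(np.arctan2(R0[1,0],R0[0,0])).round(2),"F",s["ft_force"].round(1),"w",round(s["width"],4))
    for p,M in ts:
        sh=R0.T@(p-p0)/.2; w=R.from_matrix(R0.T@M).as_rotvec()/(2*np.pi)
        print([[round(float(v),3) for v in sh],[round(float(v),4) for v in w]])
E
python3 - <<'E'
from m import *
img=read_camera("top"); c=cam("top")
hsv=cv2.cvtColor(img,cv2.COLOR_RGB2HSV); nb=((hsv[...,1]<120)).astype(np.uint8)
for nm,b,z in [("tray",(155,160,252,270),.032),("tray0",(155,160,252,270),0.0),("cradle",(295,155,372,240),.012)]:
    m=np.zeros_like(nb); x0,y0,x1,y1=b; m[y0:y1,x0:x1]=nb[y0:y1,x0:x1]
    n,l,st,_=cv2.connectedComponentsWithStats(m); k=1+np.argmax(st[1:,4]); print(nm,st[k],fitrect(l==k,c,z,0,0,0))
v=img.max(2).astype(int); m=np.zeros_like(nb); m[205:232,315:368]=(v[205:232,315:368]<70)
n,l,st,_=cv2.connectedComponentsWithStats(m); k=1+np.argmax(st[1:,4]); print("bar",st[k],fitrect(l==k,c,.088,0,0,0))
# predicted bar ends from the cradle pose
th=np.radians(2.7); o=np.array([.4989,-.2472])-.015*np.array([np.cos(th),np.sin(th)])
for y in (-.065,.065): print(proj(c,[[*(o+np.array([-.075*np.cos(th)-y*np.sin(th),-.075*np.sin(th)+y*np.cos(th)])),.085]]))
print("o",o)
rows([pose(.407,-.211,.2,2.7)])
E
```

```text
tray [ 160  166   85   98 5961] (array([0.4533, 0.1981]), (230.3496551513672, 295.9166259765625), 77.13674926757812)
tray0 [ 160  166   85   98 5961] (array([0.4578, 0.2028]), (236.01614379882812, 303.1960754394531), 77.13674926757812)
cradle [ 298  160   72   77 4699] (array([ 0.4984, -0.2475]), (255.07894897460938, 219.79196166992188), 2.6262292861938477)
bar [322 219  39   5  80] (array([ 0.4088, -0.2532]), (6.620291709899902, 122.24736022949219), 2.644818067550659)
[[360.4414 219.1684]]
[[319.9983 222.2027]]
o [ 0.4839 -0.2479]
t 2.05 p [ 0.1608 -0.6298  0.2267] yaw -75.68 F [-0.5 -0.2  0.7] w 0.0919
[[-1.725, -1.711, 0.134], [-0.0, -0.0, -0.2177]]
```

Emit:
{"api": "move_arm", "payload": {
  "motion": [
    [[-0.12,-0.12,0],[0,0,-0.015]],
    [[-0.24,-0.24,0],[0,0,-0.03]],
    [[-0.36,-0.36,0],[0,0,-0.045]],
    [[-0.48,-0.48,0],[0,0,-0.06]],
    [[-0.6,-0.6,0],[0,0,-0.075]],
    [[-0.72,-0.72,0],[0,0,-0.09]],
    [[-0.84,-0.84,0],[0,0,-0.105]],
    [[-0.96,-0.96,0],[0,0,-0.12]]
  ],
  "jaw": 1
}}

```text
time_s: 2.85
ee_pos: [0.2999, -0.3952, 0.227]
ee_rot: [3.017, -0.873, 0.0]
ft_force: [0.3, -0.1, 1.2]
width: 0.092
```

```bash
python3 -c "
from h import *
rows([pose(.407,-.211,.2,2.7)])"
```

```text
t 2.85 p [ 0.2999 -0.3952  0.227 ] yaw -32.27 F [ 0.3 -0.1  1.2] w 0.092
[[-0.039, -1.065, 0.134], [0.0001, -0.0, -0.0971]]
```

Emit:
{"api": "move_arm", "payload": {
  "motion": [
    [[0,-0.15,0],[0,0,-0.014]],
    [[0,-0.3,0],[0,0,-0.028]],
    [[0,-0.45,0.03],[0,0,-0.042]],
    [[-0.01,-0.6,0.05],[0,0,-0.056]],
    [[-0.02,-0.75,0.08],[0,0,-0.07]],
    [[-0.03,-0.87,0.1],[0,0,-0.084]],
    [[-0.035,-0.96,0.12],[0,0,-0.097]],
    [[-0.035,-0.98,0.13],[0,0,-0.097]]
  ]
}}

```text
time_s: 3.65
ee_pos: [0.3996, -0.2239, 0.2007]
ee_rot: [3.14, 0.081, 0.001]
ft_force: [0.3, -0.3, 0.2]
width: 0.0916
```

```bash
python3 - <<'E'
from m import *
img=read_camera("wrist"); c=cam("wrist")
cr=cv2.resize(img,(640,480)); 
th=np.radians(2.65); e=np.array([np.cos(th),np.sin(th)]); f=np.array([-e[1],e[0]]); o=np.array([.4837,-.248])
w=lambda x,y,z:[*(o+x*e+y*f),z]
P=proj(c,[w(-.075,.065,.085),w(-.075,.04,.085),w(-.075,0,.085),w(-.11,.1075,.012),w(-.11,-.1075,.012),w(.14,.1075,.012),w(.029,.085,.05),w(-.029,.085,.05)])
print(P)
for p in P: cv2.circle(cr,tuple(int(v*1.25) for v in p),3,(255,0,0),-1)
save(cr,"wrist1.png")
rows([pose(*(o-.075*e+.04*f),.066,2.65)])
E
```

```text
[[270.7712 143.9399]
 [270.5107 170.6076]
 [270.0996 210.8535]
 [237.6602  98.4109]
 [240.7346 269.5824]
 [454.7642 101.0425]
 [371.0855 120.8558]
 [314.8856 120.3662]]
t 3.7 p [ 0.3992 -0.2246  0.2005] yaw 2.75 F [-0.8 -0.5 -0.6] w 0.092
[[0.042, -0.063, 0.672], [0.0, -0.0, 0.0003]]
```

View pics/wrist1.png

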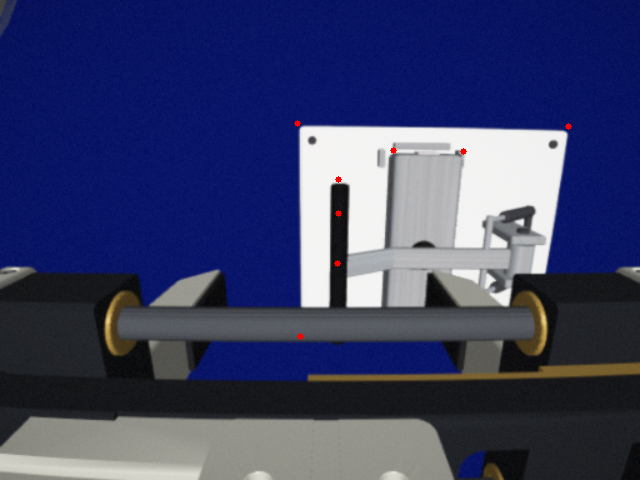

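Emit:
{"api": "move_arm", "payload": {
  "motion": [
    [[0.03,-0.04,0.06],[0,0,0]],
    [[0.042,-0.06,0.18],[0,0,0]],
    [[0.042,-0.06,0.3],[0,0,0]],
    [[0.042,-0.06,0.42],[0,0,0]],
    [[0.042,-0.06,0.54],[0,0,0]],
    [[0.042,-0.06,0.62],[0,0,0]],
    [[0.042,-0.06,0.66],[0,0,0]],
    [[0.042,-0.06,0.67],[0,0,0]]
  ]
}}

```text
time_s: 4.5
ee_pos: [0.4063, -0.2129, 0.0657]
ee_rot: [-3.14, -0.072, 0.002]
ft_force: [0.1, 0.3, -0.1]
width: 0.0917
```

Emit:
{"api": "move_arm", "payload": {
  "motion": [
    [[0,0,0],[0,0,0]],
    [[0,0,0],[0,0,0]],
    [[0,0,0],[0,0,0]],
    [[0,0,0],[0,0,0]],
    [[0,0,0],[0,0,0]],
    [[0,0,0],[0,0,0]]
  ],
  "jaw": -1
}}

```text
time_s: 5.1
ee_pos: [0.4064, -0.213, 0.0659]
ee_rot: [-3.141, -0.072, 0.002]
ft_force: [-0.8, -0.2, 0.1]
width: 0.0479
```

```bash
cat > arc.py <<'E'
from h import *
import sys
th=np.radians(2.65); e=np.array([np.cos(th),np.sin(th)]); f=np.array([-e[1],e[0]]); o=np.array([.4837,-.248])
s=robot.state(); p=np.array(s["ee_pos"]); d=p[:2]-o; bx,y,bz=d@e,d@f,p[2]+.019
h=np.array([.08,.062]); v=np.array([bx,bz])-h; a0=np.arctan2(23,-155)
print("bar est",bx,y,bz,"radius",np.hypot(*v),"angle",a0-np.arctan2(v[1],v[0]))
ts=[]
for q in map(float,sys.argv[1:]):
    g=a0-q; b=h+.157*np.array([np.cos(g),np.sin(g)]); ts.append(pose(*(o+b[0]*e+y*f),b[1]-.019,2.65))
rows(ts)
E
python3 arc.py .1 .22 .35 .48 .61 .74 .87 1.0
```

```text
bar est -0.07564989554621426 0.03851596224957584 0.08488715679315932 radius 0.1573235898701211 angle -0.001315840246974176
t 5.1 p [ 0.4064 -0.213   0.0659] yaw 2.64 F [-0.8 -0.2  0.1] w 0.0479
[[0.017, -0.0, -0.078], [-0.0, 0.0002, -0.0]]
[[0.045, -0.0, -0.168], [-0.0, 0.0002, -0.0]]
[[0.088, -0.0, -0.26], [-0.0, 0.0002, -0.0]]
[[0.142, -0.0, -0.346], [-0.0, 0.0002, -0.0]]
[[0.207, -0.0, -0.425], [-0.0, 0.0002, -0.0]]
[[0.282, -0.0, -0.495], [-0.0, 0.0002, -0.0]]
[[0.365, -0.0, -0.554], [-0.0, 0.0002, -0.0]]
[[0.455, -0.0, -0.602], [-0.0, 0.0002, -0.0]]
```

Fingers still closing; wait.

Emit:
{"api": "move_arm", "payload": {
  "motion": [
    [[0,0,0],[0,0,0]],
    [[0,0,0],[0,0,0]],
    [[0,0,0],[0,0,0]],
    [[0,0,0],[0,0,0]],
    [[0,0,0],[0,0,0]],
    [[0,0,0],[0,0,0]],
    [[0,0,0],[0,0,0]]
  ]
}}

```text
time_s: 5.8
ee_pos: [0.4093, -0.2129, 0.0663]
ee_rot: [-3.14, -0.073, -0.007]
ft_force: [7.1, -0.0, -6.1]
width: 0.0131
```

```bash
python3 arc.py .1 .22 .35 .48 .61 .74 .87 1.0
```

```text
bar est -0.07269240334342164 0.03848990169876662 0.08525888311865518 radius 0.15445370077378343 angle 0.0038509247056537355
t 5.8 p [ 0.4093 -0.2129  0.0663] yaw 2.68 F [ 7.1 -0.  -6.1] w 0.0131
[[0.003, -0.0, -0.076], [-0.0, -0.0007, 0.0001]]
[[0.032, -0.0, -0.165], [-0.0, -0.0007, 0.0001]]
[[0.075, -0.0, -0.258], [-0.0, -0.0007, 0.0001]]
[[0.129, 0.0, -0.344], [-0.0, -0.0007, 0.0001]]
[[0.195, 0.0, -0.422], [-0.0, -0.0007, 0.0001]]
[[0.27, 0.0, -0.491], [-0.0, -0.0007, 0.0001]]
[[0.353, 0.0, -0.55], [-0.0, -0.0007, 0.0001]]
[[0.444, 0.0, -0.597], [-0.0, -0.0007, 0.0001]]
```

Emit:
{"api": "move_arm", "payload": {
  "motion": [
    [[0.012,0,-0.075],[0,0,0]],
    [[0.04,0,-0.165],[0,0,0]],
    [[0.085,0,-0.26],[0,0,0]],
    [[0.14,0,-0.345],[0,0,0]],
    [[0.205,0,-0.42],[0,0,0]],
    [[0.28,0,-0.49],[0,0,0]],
    [[0.363,0,-0.55],[0,0,0]],
    [[0.453,0,-0.597],[0,0,0]]
  ]
}}

```text
time_s: 6.6
ee_pos: [0.4943, -0.2093, 0.1865]
ee_rot: [3.14, 0.071, -0.011]
ft_force: [-10.6, 1.2, 12.5]
width: 0.0129
```

```bash
python3 arc.py 1.0 1.12 1.24 1.36 1.48 1.6 1.7 1.78 1.85
```

```text
bar est 0.012393412895174014 0.03815534542447299 0.2054761897608622 radius 0.15860664440135339 angle 0.9831373889698019
t 6.6 p [ 0.4943 -0.2093  0.1865] yaw 2.59 F [-10.6   1.2  12.5] w 0.0129
[[0.015, -0.0, 0.002], [0.0001, 0.0011, -0.0002]]
[[0.103, -0.0, -0.032], [0.0001, 0.0011, -0.0002]]
[[0.194, -0.0, -0.056], [0.0001, 0.0011, -0.0002]]
[[0.288, -0.0, -0.068], [0.0001, 0.0011, -0.0002]]
[[0.382, -0.0, -0.069], [0.0001, 0.0011, -0.0002]]
[[0.475, -0.0, -0.059], [0.0001, 0.0011, -0.0002]]
[[0.552, -0.001, -0.042], [0.0001, 0.0011, -0.0002]]
[[0.612, -0.001, -0.023], [0.0001, 0.0011, -0.0002]]
[[0.663, -0.001, -0.002], [0.0001, 0.0011, -0.0002]]
```

Emit:
{"api": "move_arm", "payload": {
  "motion": [
    [[0.1,0,-0.04],[0,0,0]],
    [[0.19,0,-0.064],[0,0,0]],
    [[0.285,0,-0.076],[0,0,0]],
    [[0.38,0,-0.077],[0,0,0]],
    [[0.475,0,-0.067],[0,0,0]],
    [[0.555,0,-0.05],[0,0,0]],
    [[0.615,0,-0.03],[0,0,0]],
    [[0.66,0,-0.01],[0,0,0]]
  ]
}}

```text
time_s: 7.4
ee_pos: [0.6271, -0.2037, 0.1871]
ee_rot: [3.14, 0.071, -0.01]
ft_force: [2.5, -1.1, 0.9]
width: 0.013
```

```bash
python3 arc.py 1.8 1.85
```

```text
bar est 0.14533651632321032 0.03761015751999304 0.20614057188102194 radius 0.1582572741691237 angle 1.8490651392656827
t 7.4 p [ 0.6271 -0.2037  0.1871] yaw 2.57 F [ 2.5 -1.1  0.9] w 0.013
[[-0.038, 0.0, -0.009], [0.0002, 0.0011, -0.0002]]
[[-0.002, -0.0, 0.006], [0.0002, 0.0011, -0.0002]]
```

Emit:
{"api": "move_arm", "payload": {
  "motion": [
    [[0,0,0],[0,0,0]],
    [[0,0,0],[0,0,0]],
    [[0,0,0],[0,0,0]],
    [[0,0,0],[0,0,0]],
    [[0,0,0],[0,0,0]],
    [[0,0,0],[0,0,0]],
    [[0.02,0,0],[0,0,0]],
    [[0.04,0,0],[0,0,0]]
  ],
  "jaw": 1
}}

```text
time_s: 8.2
ee_pos: [0.6353, -0.2035, 0.1872]
ee_rot: [3.139, 0.07, -0.01]
ft_force: [-0.1, -0.5, 0.4]
width: 0.0726
```

Emit:
{"api": "move_arm", "payload": {
  "motion": [
    [[0,0,0],[0,0,0]],
    [[0,0,0],[0,0,0]],
    [[0,0,-0.1],[0,0,0]],
    [[0,0,-0.22],[0,0,0]],
    [[0,0,-0.34],[0,0,0]],
    [[0,0,-0.4],[0,0,0]],
    [[0,0,-0.4],[0,0,0]]
  ]
}}

```text
time_s: 8.9
ee_pos: [0.6369, -0.2034, 0.2692]
ee_rot: [3.138, 0.07, -0.005]
ft_force: [0.7, 0.9, 0.1]
width: 0.0915
```

```bash
python3 - <<'E'
from m import *
img=read_camera("top"); save(cv2.resize(img[140:260,270:400],None,fx=4,fy=4,interpolation=cv2.INTER_CUBIC),"open_t.png")
b=read_camera("scene"); c=cv2.resize(b[120:230,130:280],None,fx=4,fy=4,interpolation=cv2.INTER_CUBIC)
save(c,"open_s.png")
rows([])
E
```

```text
t 9.0 p [ 0.6354 -0.2035  0.2664] yaw 2.56 F [-0.   0.4 -1.4] w 0.0917
```

View pics/open_s.png

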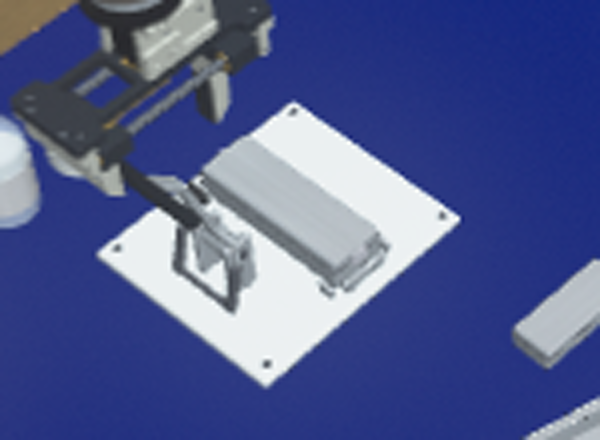

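```bash
cat > g.py <<'E'
from h import *
np.set_printoptions(precision=4,suppress=True)
th=np.radians(2.65); e=np.array([np.cos(th),np.sin(th)]); f=np.array([-e[1],e[0]]); o=np.array([.4837,-.248])+.002*e
def gp(c,yaw,x,y,zg,tilt):
    a=np.radians(yaw); p=np.array(c)+x*np.array([np.cos(a),np.sin(a)])+y*np.array([-np.sin(a),np.cos(a)])
    _,M=pose(0,0,0,yaw); M=M@R.from_euler('x',-tilt,degrees=True).as_matrix()
    return np.array([*p,zg])+.019*M[:,2],M
E
python3 - <<'E'
from g import *
print(np.array(camera_params("wrist")["mount"]))
p,M=gp(o,2.65,0,.026,.25,30); print(p,M[:,2])
rows([(p,M)])
E
```

```text
[[ 1.     -0.0011  0.0011 -0.0015]
 [ 0.0007  0.9655  0.2606 -0.07  ]
 [-0.0013 -0.2606  0.9655 -0.1589]
 [ 0.      0.      0.      1.    ]]
[ 0.4849 -0.2314  0.2335] [ 0.0231 -0.4995 -0.866 ]
t 9.0 p [ 0.6354 -0.2035  0.2664] yaw 2.56 F [-0.   0.4 -1.4] w 0.0917
[[-0.756, 0.106, 0.17], [-0.0831, 0.0012, 0.0001]]
```

Emit:
{"api": "move_arm", "payload": {
  "motion": [
    [[-0.15,0,0],[0,0,0]],
    [[-0.32,0,0],[0,0,0]],
    [[-0.5,0.03,0],[-0.015,0,0]],
    [[-0.63,0.06,0.03],[-0.03,0,0]],
    [[-0.72,0.09,0.08],[-0.046,0,0]],
    [[-0.756,0.106,0.12],[-0.062,0,0]],
    [[-0.756,0.106,0.16],[-0.078,0.001,0]],
    [[-0.756,0.106,0.17],[-0.083,0.001,0]]
  ],
  "jaw": 0.7
}}

```text
time_s: 9.8
ee_pos: [0.4831, -0.2297, 0.2311]
ee_rot: [2.616, 0.067, 0.011]
ft_force: [0.3, -0.2, -0.3]
width: 0.0779
```

```bash
python3 - <<'E'
from g import *
img=read_camera("wrist"); c=cam("wrist")
w=lambda x,y,z:[*(o+x*e+y*f),z]
P=proj(c,[w(sx*.029,sy*.085,.05) for sx in(-1,1) for sy in (-1,1)]+[w(-.11,.1075,.012),w(.14,.1075,.012)])
cr=cv2.resize(img,(768,576))
for p in P: cv2.circle(cr,tuple(int(v*1.5) for v in p),3,(255,0,0),-1)
save(cr,"wrist2.png"); print(P*1.5)
rows([gp(o,2.65,0,.026,.12,30),gp(o,2.65,0,.026,.041,30)])
E
```

```text
[[359.9614 246.7008]
 [347.398   22.9411]
 [429.4789 247.1224]
 [447.9966  23.6014]
 [218.5201 -31.7991]
 [623.9774 -27.0016]]
t 9.85 p [ 0.4833 -0.2292  0.2307] yaw 2.91 F [-0.5  1.8 -0.8] w 0.0779
[[0.012, -0.308, 0.556], [0.0, 0.0005, 0.0011]]
[[0.014, -0.505, 0.898], [0.0, 0.0005, 0.0011]]
```

View pics/wrist2.png

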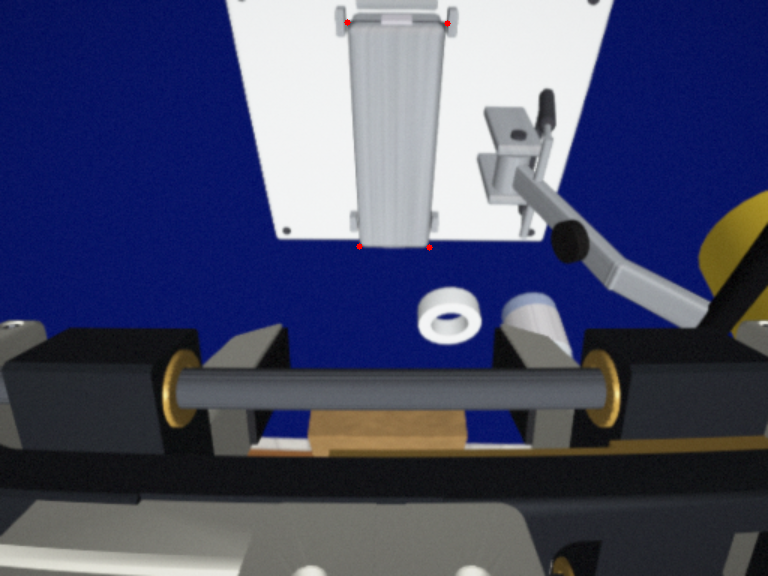

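```bash
python3 - <<'E'
from g import *
rows([gp(o,2.65,0,.045,z,30) for z in (.23,.19,.15,.11,.085,.062)]+[gp(o,2.65,0,.028,.046,30),gp(o,2.65,0,.028,.041,30)])
E
```

```text
t 9.85 p [ 0.4833 -0.2292  0.2307] yaw 2.91 F [-0.5  1.8 -0.8] w 0.0779
[[0.009, -0.115, 0.033], [0.0, 0.0005, 0.0011]]
[[0.01, -0.215, 0.206], [0.0, 0.0005, 0.0011]]
[[0.011, -0.315, 0.379], [0.0, 0.0005, 0.0011]]
[[0.012, -0.415, 0.552], [0.0, 0.0005, 0.0011]]
[[0.013, -0.478, 0.66], [0.0, 0.0005, 0.0011]]
[[0.014, -0.535, 0.76], [0.0, 0.0005, 0.0011]]
[[0.014, -0.501, 0.872], [0.0, 0.0005, 0.0011]]
[[0.014, -0.514, 0.893], [0.0, 0.0005, 0.0011]]
```

Emit:
{"api": "move_arm", "payload": {
  "motion": [
    [[0.009,-0.115,0.033],[0,0,0.001]],
    [[0.01,-0.215,0.206],[0,0,0.001]],
    [[0.011,-0.315,0.379],[0,0,0.001]],
    [[0.012,-0.415,0.552],[0,0,0.001]],
    [[0.013,-0.478,0.66],[0,0,0.001]],
    [[0.014,-0.535,0.76],[0,0,0.001]],
    [[0.014,-0.515,0.82],[0,0,0.001]],
    [[0.014,-0.501,0.872],[0,0,0.001]]
  ]
}}

```text
time_s: 10.65
ee_pos: [0.4841, -0.2306, 0.0285]
ee_rot: [2.618, 0.06, 0.009]
ft_force: [-0.9, -0.3, -0.0]
width: 0.078
```

```bash
python3 - <<'E'
from g import *
print(robot.state()["moment"]); rows([gp(o,2.65,0,.028,.041,30)])
E
```

```text
[ 0.496  -0.0874 -0.0016]
t 10.65 p [ 0.4841 -0.2306  0.0285] yaw 2.57 F [-0.9 -0.3 -0. ] w 0.078
[[0.004, -0.015, 0.014], [-0.0, 0.0008, 0.0002]]
```

Emit:
{"api": "move_arm", "payload": {
  "motion": [
    [[0.004,-0.012,0.014],[0,0,0]],
    [[0.004,-0.012,0.014],[0,0,0]],
    [[0.004,-0.012,0.014],[0,0,0]],
    [[0.004,-0.012,0.014],[0,0,0]],
    [[0.004,-0.012,0.014],[0,0,0]],
    [[0.004,-0.012,0.014],[0,0,0]],
    [[0.004,-0.012,0.014],[0,0,0]],
    [[0.004,-0.012,0.014],[0,0,0]]
  ],
  "jaw": -1
}}

```text
time_s: 11.45
ee_pos: [0.4854, -0.2299, 0.0257]
ee_rot: [2.617, 0.06, 0.011]
ft_force: [-2.7, 1.3, 6.0]
width: 0.0579
```

```bash
python3 - <<'E'
from g import *
s=robot.state(); print(s["moment"]); d=np.array(s["ee_pos"])
up=lambda y,z: (d+np.array([*(y*f),z]),R.from_rotvec(s["ee_rot"]).as_matrix())
rows([up(0,z) for z in (.005,.012,.02,.028)]+[up(.008,.045),up(.016,.065),up(.018,.09),up(.018,.105)])
E
```

```text
[ 0.1852 -0.0679 -0.2027]
t 11.45 p [ 0.4854 -0.2299  0.0257] yaw 2.59 F [-2.7  1.3  6. ] w 0.0579
[[-0.0, 0.013, -0.022], [0.0, 0.0, 0.0]]
[[-0.0, 0.03, -0.052], [0.0, 0.0, 0.0]]
[[-0.0, 0.05, -0.087], [0.0, 0.0, 0.0]]
[[-0.001, 0.07, -0.121], [0.0, 0.0, 0.0]]
[[-0.001, 0.078, -0.215], [0.0, 0.0, 0.0]]
[[-0.001, 0.093, -0.321], [0.0, 0.0, 0.0]]
[[-0.002, 0.147, -0.435], [0.0, 0.0, 0.0]]
[[-0.002, 0.185, -0.5], [0.0, 0.0, 0.0]]
```

Emit:
{"api": "move_arm", "payload": {
  "motion": [
    [[0,0.013,-0.022],[0,0,0]],
    [[0,0.03,-0.052],[0,0,0]],
    [[0,0.05,-0.087],[0,0,0]],
    [[0,0.07,-0.121],[0,0,0]],
    [[0,0.078,-0.215],[0,0,0]],
    [[0,0.093,-0.321],[0,0,0]],
    [[0,0.147,-0.435],[0,0,0]],
    [[0,0.185,-0.5],[0,0,0]]
  ]
}}

```text
time_s: 12.25
ee_pos: [0.4857, -0.2111, 0.1328]
ee_rot: [2.616, 0.062, 0.013]
ft_force: [0.9, -0.1, -3.5]
width: 0.0577
```

```bash
python3 - <<'E'
from g import *
for n,b in (("scene",(60,240,120,340)),("top",(120,290,150,410))):
    im=read_camera(n); y0,y1,x0,x1=b; save(cv2.resize(im[y0:y1,x0:x1],(0,0),fx=2.8,fy=2.8,interpolation=cv2.INTER_CUBIC),"lift_%s.png"%n)
rows([])
E
```

```text
t 12.35 p [ 0.4865 -0.212   0.1334] yaw 2.59 F [ 0.4 -0.3 -4.5] w 0.058
```

View pics/lift_scene.png

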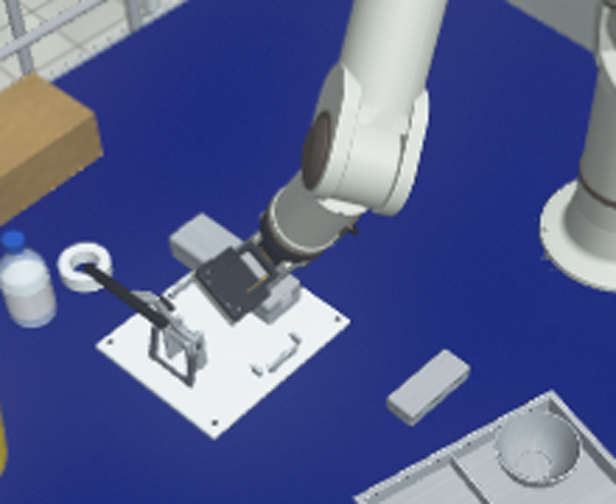

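```bash
cat >> g.py <<'E'
def T(p,M): A=np.eye(4); A[:3,:3]=M; A[:3,3]=p; return A
def case(x,y,z,yaw): return T([x,y,z],R.from_euler('z',yaw,degrees=True).as_matrix())
_eg=np.array([.4854,-.2299,.0257]); _Mg=R.from_rotvec([2.617,.06,.011]).as_matrix()
_x=(_eg[:2]-o)@e   # jaws centre the case on the tool
C0=case(*(o+_x*e),.012,2.59); G=np.linalg.inv(C0)@T(_eg,_Mg)   # tool in case frame
def tool(C): A=C@G; return A[:3,3],A[:3,:3]
def casenow():
    s=robot.state(); return T(s["ee_pos"],R.from_rotvec(s["ee_rot"]).as_matrix())@np.linalg.inv(G)
BAY=np.array([.527,.183]); BY=-12.8
E
python3 - <<'E'
from g import *
C=casenow(); print("off",_x if 0 else G[:3,3],"case",C[:3,3],R.from_matrix(C[:3,:3]).as_euler('zyx',degrees=True))
p0=C[:3,3]; p1=np.array([*BAY,.12]); y0=2.59
fr=[.02,.07,.15,.25,.35,.45,.53,.56]
rows([tool(case(*(p0+k*(p1-p0)),y0+k*(BY-y0))) for k in fr])
E
```

```text
off [-0.      0.018   0.0137] case [ 0.4874 -0.23    0.1197] [ 2.6074 -0.2235 -0.1005]
t 12.35 p [ 0.4865 -0.212   0.1334] yaw 2.59 F [ 0.4 -0.3 -4.5] w 0.058
[[0.007, -0.035, -0.021], [0.0003, -0.001, 0.0005]]
[[0.022, -0.124, -0.072], [0.0003, -0.002, 0.0023]]
[[0.048, -0.266, -0.155], [0.0003, -0.0038, 0.0053]]
[[0.079, -0.444, -0.258], [0.0003, -0.0059, 0.009]]
[[0.111, -0.621, -0.361], [0.0003, -0.008, 0.0127]]
[[0.142, -0.798, -0.464], [0.0003, -0.0102, 0.0164]]
[[0.167, -0.94, -0.547], [0.0003, -0.0119, 0.0193]]
[[0.177, -0.993, -0.578], [0.0003, -0.0125, 0.0205]]
```

Emit:
{"api": "move_arm", "payload": {
  "motion": [
    [[0.007,-0.035,-0.021],[0,-0.001,0.0005]],
    [[0.022,-0.124,-0.072],[0,-0.002,0.0023]],
    [[0.048,-0.266,-0.155],[0,-0.004,0.0053]],
    [[0.079,-0.444,-0.258],[0,-0.006,0.009]],
    [[0.111,-0.621,-0.361],[0,-0.008,0.0127]],
    [[0.142,-0.798,-0.464],[0,-0.01,0.0164]],
    [[0.167,-0.94,-0.547],[0,-0.012,0.0193]],
    [[0.177,-0.993,-0.578],[0,-0.0125,0.0205]]
  ]
}}

```text
time_s: 13.15
ee_pos: [0.5115, 0.0249, 0.1323]
ee_rot: [2.617, -0.131, -0.041]
ft_force: [-1.5, 0.0, -3.9]
width: 0.058
```

```bash
python3 - <<'E'
from g import *
C=casenow(); eu=R.from_matrix(C[:3,:3]).as_euler('zyx',degrees=True); print("case",C[:3,3],eu)
p0=C[:3,3]; p1=np.array([*BAY,.12]); y0=eu[0]
fr=[.1,.25,.42,.6,.78,.91,.98,1]
rows([tool(case(*(p0+k*(p1-p0)),y0+k*(BY-y0))) for k in fr])
E
```

```text
case [0.5097 0.007  0.1186] [-5.7652  0.0434  0.1131]
t 13.15 p [0.5115 0.0249 0.1323] yaw -5.78 F [-1.5  0.  -3.9] w 0.058
[[0.001, -0.076, -0.045], [-0.0003, -0.0008, 0.0018]]
[[0.002, -0.191, -0.112], [-0.0003, -0.0023, 0.0043]]
[[0.003, -0.321, -0.188], [-0.0003, -0.004, 0.0072]]
[[0.005, -0.458, -0.268], [-0.0003, -0.0057, 0.0102]]
[[0.007, -0.595, -0.349], [-0.0002, -0.0075, 0.0133]]
[[0.008, -0.694, -0.407], [-0.0002, -0.0088, 0.0155]]
[[0.008, -0.747, -0.438], [-0.0002, -0.0094, 0.0167]]
[[0.008, -0.762, -0.447], [-0.0002, -0.0096, 0.017]]
```

Emit:
{"api": "move_arm", "payload": {
  "motion": [
    [[0.001,-0.076,-0.045],[0,-0.001,0.002]],
    [[0.002,-0.191,-0.112],[0,-0.0023,0.0043]],
    [[0.003,-0.321,-0.188],[0,-0.004,0.0072]],
    [[0.005,-0.458,-0.268],[0,-0.0057,0.0102]],
    [[0.007,-0.595,-0.349],[0,-0.0075,0.0133]],
    [[0.008,-0.694,-0.407],[0,-0.0088,0.0155]],
    [[0.008,-0.747,-0.438],[0,-0.0095,0.0167]],
    [[0.008,-0.762,-0.447],[0,-0.0095,0.017]]
  ]
}}

```text
time_s: 13.95
ee_pos: [0.5304, 0.2016, 0.1328]
ee_rot: [2.605, -0.289, -0.083]
ft_force: [-0.3, -0.4, -4.0]
width: 0.0577
```

```bash
python3 - <<'E'
from g import *
C=casenow(); print(C[:3,3],R.from_matrix(C[:3,:3]).as_euler('zyx',degrees=True))
tr=case(.454,.1995,0,-12.8)
def pts(A,L): return [(A@np.array([*v,1]))[:3] for v in L]
rim=[(sx*.1425,sy*.11,.032) for sx in(-1,1) for sy in(-1,1)]; bayc=[(x,y,.003) for x in (.0125,.1375) for y in (-.105,.105)]
cs=[(sx*.029,sy*.085,z) for sx in(-1,1) for sy in(-1,1) for z in (0,.038)]
out=[]
for n,b in (("scene",(170,300,230,380)),("wrist",(0,240,30,480))):
    im=read_camera(n); c=cam(n); y0,y1,x0,x1=b; s=5 if n=="scene" else 1.7
    cr=cv2.resize(im[y0:y1,x0:x1],(0,0),fx=s,fy=s,interpolation=cv2.INTER_CUBIC)
    for L,A,col in ((rim,tr,(255,0,0)),(bayc,tr,(255,255,0)),(cs,C,(0,255,0))):
        for q in proj(c,pts(A,L)): cv2.circle(cr,(int((q[0]+.5-x0)*s),int((q[1]+.5-y0)*s)),2,col,-1)
    save(cr,"pl_%s.png"%n); print(cr.shape)
E
```

```text
[0.5264 0.184  0.119 ] [-12.6961   0.0243   0.0624]
(650, 750, 3)
(408, 765, 3)
```

View pics/pl_scene.png

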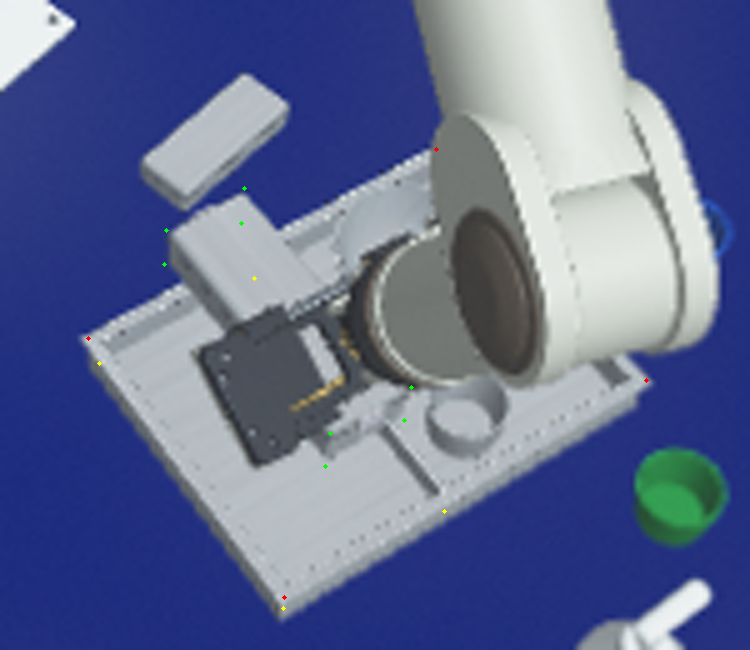

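View pics/pl_wrist.png

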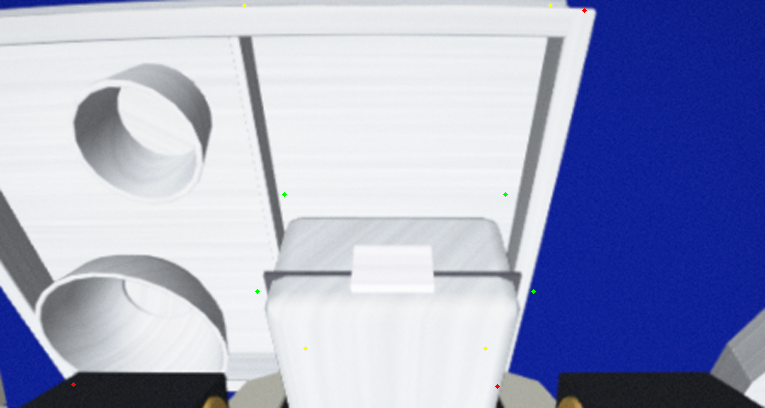

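```bash
python3 - <<'E'
from g import *
c=cam("wrist"); C=casenow(); Ci=np.linalg.inv(C); u=lambda x,y:(x/1.7+30-.5,y/1.7-.5)
o_,_=ray(c,(256,192)); print("cam in case",(Ci@[*o_,1])[:3])
for nm,a,b,w in (("seam",(265,273),(521,273),.058),("seam59",(265,273),(521,273),.0592),("lid side",(268,312),(518,312),.058),("bottom",(287,222),(499,222),.052)):
    oo,d1=ray(c,u(*a)); _,d2=ray(c,u(*b)); s=w/np.linalg.norm(d1-d2)
    print(nm,(Ci@[*(oo+s*d1),1])[:3],(Ci@[*(oo+s*d2),1])[:3])
# bottom/lid rows on the nominal end plane y=.085
for nm,a in (("bottom",(393,218)),("seam",(393,272)),("lid",(393,308))):
    oo,d=ray(c,u(*a)); O=(Ci@[*oo,1])[:3]; D=Ci[:3,:3]@d; k=(.085-O[1])/D[1]; print(nm,(O+k*D))
# check the tray: rim corner
oo,d=ray(c,u(595,10)); tr=np.linalg.inv(case(.454,.1995,0,-12.8)); print("rim corner in tray",(tr@[*at_z(c,u(595,10),.032),1])[:3], "rib/rim", (tr@[*at_z(c,u(243,38),.022),1])[:3],(tr@[*at_z(c,u(565,37),.032),1])[:3])
E
```

```text
cam in case [-0.0011  0.1573  0.1165]
seam [-0.0302  0.0839  0.0284] [0.0278 0.0838 0.0282]
seam59 [-0.0308  0.0824  0.0265] [0.0284 0.0823 0.0264]
lid side [-0.0302  0.0757  0.0326] [0.0278 0.0756 0.0325]
bottom [-0.0273  0.0867  0.0122] [0.0247 0.0867 0.0121]
bottom [-0.0013  0.085   0.008 ]
seam [-0.0012  0.085   0.0294]
lid [-0.0012  0.085   0.041 ]
rim corner in tray [0.1461 0.1104 0.032 ] rib/rim [0.0147 0.0977 0.022 ] [0.1372 0.101  0.032 ]
```

```bash
python3 - <<'E'
from g import *
rows([tool(case(.528,.183,z,BY)) for z in (.11,.092,.072,.052,.035,.022,.014,.011)])
E
```

```text
t 14.05 p [0.5306 0.1998 0.1332] yaw -12.79 F [-0.1 -0.5 -3.8] w 0.0579
[[0.006, -0.028, 0.038], [0.0, -0.0001, 0.0001]]
[[0.006, -0.073, 0.116], [0.0, -0.0001, 0.0001]]
[[0.006, -0.123, 0.203], [0.0, -0.0001, 0.0001]]
[[0.007, -0.173, 0.29], [0.0, -0.0001, 0.0001]]
[[0.007, -0.216, 0.363], [0.0, -0.0001, 0.0001]]
[[0.007, -0.249, 0.419], [0.0, -0.0001, 0.0001]]
[[0.007, -0.269, 0.454], [0.0, -0.0001, 0.0001]]
[[0.008, -0.276, 0.467], [0.0, -0.0001, 0.0001]]
```

Emit:
{"api": "move_arm", "payload": {
  "motion": [
    [[0.006,-0.028,0.038],[0,0,0]],
    [[0.006,-0.073,0.116],[0,0,0]],
    [[0.006,-0.123,0.203],[0,0,0]],
    [[0.007,-0.173,0.29],[0,0,0]],
    [[0.007,-0.216,0.363],[0,0,0]],
    [[0.007,-0.249,0.419],[0,0,0]],
    [[0.007,-0.269,0.454],[0,0,0]],
    [[0.008,-0.276,0.467],[0,0,0]]
  ]
}}

```text
time_s: 14.85
ee_pos: [0.5316, 0.2005, 0.0236]
ee_rot: [2.603, -0.29, -0.084]
ft_force: [0.5, 0.2, -3.0]
width: 0.0578
```

```bash
python3 - <<'E'
from g import *
C=casenow(); print("case",C[:3,3],robot.state()["moment"])
rows([tool(case(.528,.183,z,BY)) for z in (.009,.007,.005,.004,.003,.002)])
E
```

```text
case [0.5276 0.1829 0.0099] [ 1.028  -0.3448 -0.0013]
t 14.85 p [0.5316 0.2005 0.0236] yaw -12.77 F [ 0.5  0.2 -3. ] w 0.0578
[[0.002, -0.003, 0.004], [0.0001, 0.0001, 0.0002]]
[[0.002, -0.008, 0.012], [0.0001, 0.0001, 0.0002]]
[[0.002, -0.013, 0.021], [0.0001, 0.0001, 0.0002]]
[[0.002, -0.015, 0.025], [0.0001, 0.0001, 0.0002]]
[[0.002, -0.018, 0.03], [0.0001, 0.0001, 0.0002]]
[[0.002, -0.02, 0.034], [0.0001, 0.0001, 0.0002]]
```

Emit:
{"api": "move_arm", "payload": {
  "motion": [
    [[0.002,-0.003,0.004],[0,0,0]],
    [[0.002,-0.008,0.012],[0,0,0]],
    [[0.002,-0.012,0.018],[0,0,0]],
    [[0.002,-0.015,0.023],[0,0,0]],
    [[0.002,-0.018,0.028],[0,0,0]],
    [[0.002,-0.02,0.032],[0,0,0]],
    [[0.002,-0.02,0.032],[0,0,0]]
  ]
}}

```text
time_s: 15.55
ee_pos: [0.5322, 0.2008, 0.0167]
ee_rot: [2.603, -0.29, -0.084]
ft_force: [-1.1, -0.1, 2.0]
width: 0.0578
```

```bash
python3 - <<'E'
from g import *
C=casenow(); print("case",C[:3,3],robot.state()["moment"])
rows([tool(case(.528,.183,z,BY)) for z in (.001,.0,-.001)])
E
```

```text
case [0.5282 0.1832 0.003 ] [ 0.5538 -0.1132 -0.1025]
t 15.55 p [0.5322 0.2008 0.0167] yaw -12.77 F [-1.1 -0.1  2. ] w 0.0578
[[-0.001, -0.004, 0.009], [0.0002, -0.0, 0.0002]]
[[-0.001, -0.006, 0.014], [0.0002, -0.0, 0.0002]]
[[-0.001, -0.009, 0.018], [0.0002, -0.0, 0.0002]]
```

Emit:
{"api": "move_arm", "payload": {
  "motion": [
    [[0,0,0],[0,0,0]],
    [[0,0,0],[0,0,0]],
    [[0,0,0],[0,0,0]],
    [[0,0,0],[0,0,0]],
    [[0,0,0],[0,0,0]]
  ],
  "jaw": 0.5
}}

```text
time_s: 16.05
ee_pos: [0.5322, 0.2007, 0.0167]
ee_rot: [2.603, -0.29, -0.084]
ft_force: [0.7, 0.9, 0.0]
width: 0.0691
```

```bash
python3 - <<'E'
from g import *
s=robot.state(); M=R.from_rotvec(s["ee_rot"]).as_matrix()
rows([(np.array(s["ee_pos"])+[0,0,z],M) for z in (.004,.015,.035,.06,.09,.12,.15,.17)])
E
```

```text
t 16.05 p [0.5322 0.2007 0.0167] yaw -12.77 F [0.7 0.9 0. ] w 0.0691
[[-0.0, 0.01, -0.017], [0.0, 0.0, 0.0]]
[[-0.0, 0.038, -0.065], [0.0, 0.0, 0.0]]
[[-0.001, 0.088, -0.151], [0.0, 0.0, 0.0]]
[[-0.001, 0.15, -0.26], [0.0, 0.0, 0.0]]
[[-0.002, 0.226, -0.389], [0.0, 0.0, 0.0]]
[[-0.002, 0.301, -0.519], [0.0, 0.0, 0.0]]
[[-0.003, 0.376, -0.649], [0.0, 0.0, 0.0]]
[[-0.003, 0.426, -0.735], [0.0, 0.0, 0.0]]
```

Emit:
{"api": "move_arm", "payload": {
  "motion": [
    [[0,0.01,-0.017],[0,0,0]],
    [[0,0.038,-0.065],[0,0,0]],
    [[0,0.088,-0.151],[0,0,0]],
    [[0,0.15,-0.26],[0,0,0]],
    [[0,0.226,-0.389],[0,0,0]],
    [[0,0.301,-0.519],[0,0,0]],
    [[0,0.376,-0.649],[0,0,0]],
    [[0,0.42,-0.73],[0,0,0]]
  ]
}}

```text
time_s: 16.85
ee_pos: [0.5337, 0.2019, 0.1893]
ee_rot: [2.605, -0.291, -0.079]
ft_force: [0.8, -0.1, 0.8]
width: 0.069
```

```bash
python3 - <<'E'
from g import *
rows([])
tr=case(.454,.1995,0,-12.8); A=case(.5282,.1832,.003,-12.77)
pts=lambda A,L:[(A@np.array([*v,1]))[:3] for v in L]
bayc=[(x,y,.003) for x in (.0125,.1375) for y in (-.105,.105)]
cs=[(sx*.029,sy*.085,.038) for sx in(-1,1) for sy in(-1,1)]
ims=[]
for n,b,s in (("wrist",(0,384,0,512),1.25),("scene",(110,310,110,390),2.28)):
    im=read_camera(n); c=cam(n); y0,y1,x0,x1=b
    cr=cv2.resize(im[y0:y1,x0:x1],(0,0),fx=s,fy=s,interpolation=cv2.INTER_CUBIC)
    for L,B,col in ((bayc,tr,(255,0,0)),(cs,A,(0,255,0))):
        for q in proj(c,pts(B,L)): cv2.circle(cr,(int((q[0]+.5-x0)*s),int((q[1]+.5-y0)*s)),2,col,-1)
    save(cr,"end_%s.png"%n)
E
```

```text
t 16.85 p [0.5337 0.2019 0.1893] yaw -12.76 F [ 0.8 -0.1  0.8] w 0.069
```

View pics/end_wrist.png

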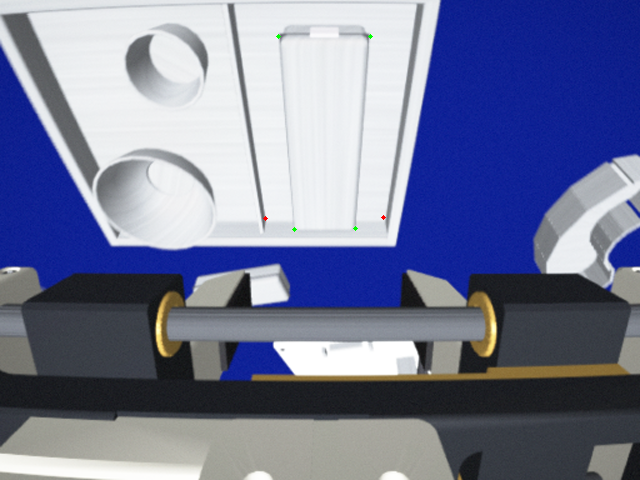

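View pics/end_scene.png

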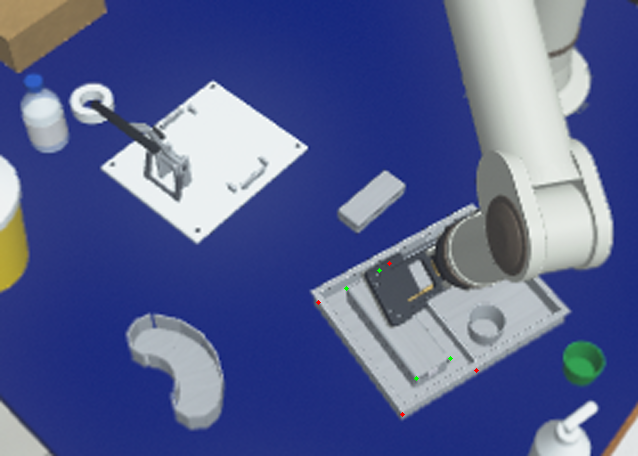

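```bash
python3 -c "
from h import *
print(ticket.sign_off())"
```

```text
the job is handed in; nothing more can be done
None
```

The case is now in the tray's empty bay, lid up and flat, and the clamp is standing open by itself. I handed the job in at about 17 s of the 59 s allowed; the sign-off gives no verdict.

**What I did:** I gripped the crossbar 40 mm off its middle, took it round to about 1.85 rad and let go. I gripped the case with the tool leaning 30° along its length, so the gripper body would clear the open clamp arm. Then I lifted it straight up, lowered it until the force reading showed contact with the floor, and released.

**Last checks:**
- **Case:** in the scene and wrist pictures the lid corners agree with the planned pose to within about 2–3 mm. It is roughly centred in the bay and free of the walls and rib.
- **Clamp:** it stands open in the last scene picture.
- **Other things:** the bowl, cup and the other things look unmoved; I compared them by eye and did not measure them again.
- **Robot:** the gripper is about 150 mm above the case and its contact force reads about 0.

**What disagreed:**
- The crossbar sat about 3 mm further out than I had estimated. The grip absorbed this, with brief forces of up to about 16 N.
- In the air the case seemed to tilt a few hundredths of a radian in the grip, and the tray floor levelled it when it was set down.
- The wrist camera put the tray 2–3 mm further along its x than the top camera did, well within the allowance.

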